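Clamp the straightedge against the tile and keep the hold-down pressed

ROBOT

A 7-joint arm with a two-finger parallel gripper is mounted at the origin on a cart in front of the work surface, level with it; the furniture and walls round the work are solid. World frame = base frame: x ahead of the robot, y to its left, z up, the work surface at z = 0. Lengths are in m, angles in rad, forces in N, time in s.
With the tool pointing down it reaches from about 0.35 to 0.9 m from the base axis. Payload 8.1 kg.
Tool frame: the origin (TCP) lies at the very end of the fingers, on their centre line; the grasp point (between the pads) lies 19 mm behind it (ctrl.grip_point_offset is the y of the grasp point in the tool frame, in m); y points along the fingers, z is the direction in which the jaws open and shut, and the axes are right-handed (so a half turn about y gives the same grasp; the last joint's range is limited). The gripper opens to 92 mm and grips with 3 to 60 N. Pads are 19 mm wide; open, the fingers measure 130 mm over their backs; the gripper's body (75 mm by 190 mm) begins 47 mm behind the grasp point.
Start: joints at [-1.338, 0.434, 0.025, 1.573, -0.012, 1.134, -0.075], TCP at [0.206, 0.59, 0.227] pointing down, gripper open.
Joint ranges: [-2.62, 2.62], [-0.44, 2.09], [-1.27, 1.32], [0.08, 2.57], [-1.32, 4.46], [0.12, 2], [-2.74, 2.74]. Speed limits (rad/s): [2.22, 2.22, 3.01, 3.01, 3.14, 3.14, 3.14].

INTERFACE

Orientations are given as a 3x3 rotation matrix whose columns are the frame's x, y, z axes.
In Python, from cell import ctrl gives the robot as it stands.
- The arm moves only by the tool step_arm, never from a script. Its arguments are lists of equal length, an entry for each row: "offset": the shift along the tool's x, y, z as a fraction of full scale, a list of three; "turn": the turn about the tool's y as a fraction of full scale; "claw": the closure, from 0 (fully open) to 1 (shut). A call has 1 to 10 rows; each row shifts and turns the commanded pose from where the row before left it, along the tool's axes as they then stand; what a row does not reach is not made up. Full scale, the value 1, is 0.02 m for a shift and 0.12 rad for a turn. A row lasts 1/10 s, in which the tool goes at most 50 mm and 8.59 degrees, less where a joint would pass 70% of its speed; a pose out of reach is approached as far as the arm can. A call with a number of a shift or a turn outside -1 to 1 is refused whole. A call with a gripper value outside its range is refused whole. The fingers move at their own pace and stop on an object; "newtons" is the grip in N (left out, the last holds). Time passes only in rows, so rows that do not move let the fingers close. It gives the time, the measured TCP pose, the force and the opening at its end, in the units of the state.
- ctrl.state(): the state, without advancing time (a new reading comes with each control period).
- ctrl.capture(name): name is "side" or "top"; returns a dict with "frame" (400x640x3 uint8, red, green, blue), "range_z" (400x640 float32, m along the optical axis (not along the pixel's ray), 0 where there is no reading), "fx", "fy", "cx", "cy" (pixels), "R" (3x3) and "t" (3): a world point X has camera coordinates R X + t. Camera axes: x right, y down, z forward; pixel columns grow to the right and rows downward; lengths in m; the calibration is good to about 2 mm. A picture is of the moment at which its call begins.
- ctrl.close_job(): hands the job in, once; it reports no verdict.
The state is a dict: "time_s": time; "joints": joint angles; "dq": joint speeds; "tau": joint torques, N m; "tcp_pos": TCP position; "orientation": TCP orientation; "ft_force": force on the tool from outside, world axes, zero at the start; "torque": the same for the moment, N m; "width": opening from 0.0 (shut) to 1.0 (fully open).
Only numpy, scipy, OpenCV 4.12 (cv2) and the standard library are available. Lean on these libraries where they do the work, as an engineer would, in place of code of your own. Each camera call takes 0.05 s, during which the arm holds its last target. There are 200 camera calls.

TASK

Lay the aluminium straightedge flat on the jig's board, flush along the whole front edge of the terracotta tile and with one end under the spring hold-down, leaving the tile seated against its back fence. Let go of it, then press the hold-down's black knob 25 mm down (the dark ring on its stem reaches the top of the sleeve) so that its foot clamps the straightedge, and finish while still holding the knob there.

Things in the scene. Friction and masses are not known exactly. Their poses are not given: they have to be found in the camera images.
- jig: Plywood board fixed to the bench. Origin on the bench; +x away from the robot (yaw +-0.25 rad), z up. Board x -105..105, y -150..150 mm, top z = 12 mm. Tile's front edge: x = 0, y -95..35 mm; the board before it (x < 0) is empty. Back fence x 91..103 mm and side stop y -106..-96 mm, up to z = 26 mm. Column at (42, 100) mm, arm and sleeve of the hold-down, axis at (-18, 100), up to z = 86 mm.
- tile: Loose terracotta tile, 90 (x) x 130 (y) x 14 mm, 0.4 kg, on the board, its back (+x) against the fence, axes along the jig's. Origin: centre of its underside, at about (45.5, -30, 12) mm in the jig's frame; its front face is its own x = -45 mm, towards the robot. A rubber eraser 12 mm high lies on its rear half.
- straightedge: Loose aluminium bar 36 (x) x 260 (y) x 10 mm with fine ticks, 0.18 to 0.29 kg, on the bench left of the jig, its length roughly away from the robot. Origin: centre of its underside, z up. Either long edge (x = +-18 mm) may be used. On it at y = -35 mm stands a wooden grip block 20 (x) x 30 (y) mm, z 10 to 50 mm, to take from above.
- plunger (a joint): Travel of knob and stem, m: 0 up, grows as pressed, stop at 0.036; wanted 0.025. Springs back when let go: about 2 N to start, 0.25 N per mm; from about 16 mm, where the foot meets the straightedge, 0.75 N per mm (about 14 N at 25 mm).
- presser_foot: Rubber foot, 26 mm across, sprung on the stem's lower end. Origin: centre of its underside, 38 mm over the bench at rest (26 mm above the board, so 16 mm above the straightedge once that lies there).
- knob_top (a point): Centre of the flat top (34 mm across) of the hold-down's black knob, which is 44 mm across and 22 mm high on an upright stem in the sleeve; z up. 144 mm over the bench when up. Push it straight down.

How it is judged:
By the outcome, as a careful person would: the job done as asked, in the order asked, and still so for the second after the job is handed in, while the arm keeps its last pose, push and grip.
It also fails if it takes over 51 s, if anything falls off the work surface, if the arm or the gripper's body presses on something with over 40 N, if the wrist force passes 120 N, or if a joint passes its speed limit or range.

## Working session

There is one attempt and no reset: what is moved stays moved. The work goes in short steps, Python scripts to look and compute and a tool call to move; the robot and the scene stay as the last step left them, time stands still between calls to the robot, and variables do not carry over. Pictures are saved under pics/ and viewed, about 8 in all and at most 12, crops included, and the job is handed in when it is done.

Besides the shell and the picture viewer there is one more tool, called after ">>>" as a command line: name --pt "numbers of a row" for each row, then --argument value for the rest. step_arm: Moves the arm, as the interface text tells. Its arguments: {"type":"object","properties":{"offset":{"type":"array","items":{"type":"array","items":{"type":"number","minimum":-1,"maximum":1}}},"turn":{"type":"array","items":{"type":"number","minimum":-1,"maximum":1}},"claw":{"type":"array","items":{"type":"number"}},"newtons":{"type":"number"}},"required":["offset","turn","claw"]}

```bash
mkdir -p pics; ls
python3 - <<'E'
from cell import ctrl
import cv2,numpy as np
s=ctrl.state();print(s['time_s'],s['tcp_pos'],np.round(s['orientation'],3),s['width'],s['ft_force'],ctrl.grip_point_offset)
for n in('top','side'):
    c=ctrl.capture(n);np.savez('pics/%s0.npz'%n,**c);cv2.imwrite('pics/%s0.png'%n,c['frame'][...,::-1])
    print(n,c['fx'],c['cx'],c['cy'],np.round(c['R'],3).tolist(),c['t'],(-c['R'].T@c['t']))
E
```

```text
pics
0.0 [0.20579968 0.58960014 0.22594883] [[ 0.944 -0.     0.33 ]
 [-0.33  -0.002  0.944]
 [ 0.    -1.    -0.002]] 1.0016593284339834 [-0.26681125  0.01398533 -0.29033581] -0.0188
top 397.1489947813648 317.4566999930419 198.55100716089242 [[0.11, -0.994, -0.002], [-0.974, -0.108, -0.2], [0.199, 0.024, -0.98]] [-0.1057357   0.56314234  0.88218443] [ 0.3846712  -0.06553279  0.97687882]
side 437.84800498177054 313.4062541221159 200.14540377867874 [[0.94, -0.342, 0.018], [-0.156, -0.475, -0.866], [0.305, 0.811, -0.5]] [-0.5726453   0.16572384  0.76790775] [ 0.32985212 -0.73953295  0.53792001]
```

View pics/top0.png

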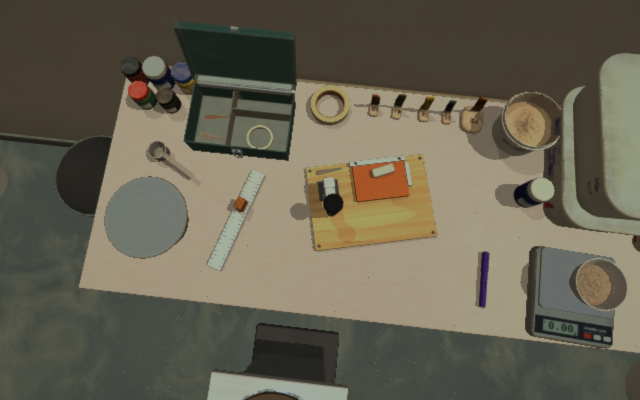

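View pics/side0.png

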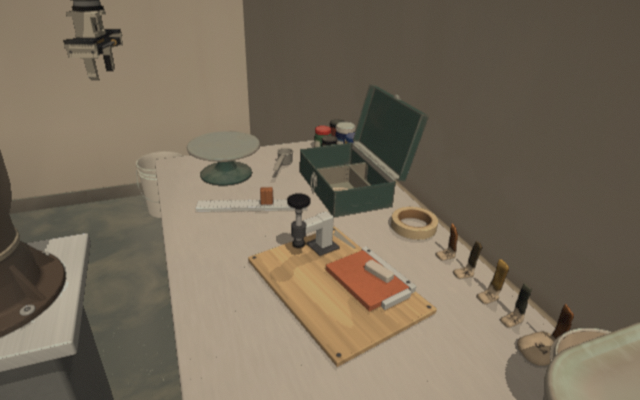

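Top view: the straightedge runs (257,172)–(215,268) with its grip block at (240,204). The board's corners are near (305,168), (424,154), (436,237) and (313,248). The tile is at about (381,181) and the knob at (333,204). The side view agrees.

```bash
cat > h.py <<'E'
import numpy as np,cv2
def ray(c,uv,z):
    uv=np.atleast_2d(uv).astype(float);R=c['R'];C=-R.T@c['t']
    d=np.c_[(uv[:,0]-c['cx'])/c['fx'],(uv[:,1]-c['cy'])/c['fy'],np.ones(len(uv))]@R
    return C+d*((z-C[2])/d[:,2])[:,None]
def proj(c,X):
    p=np.atleast_2d(X)@c['R'].T+c['t'];return np.c_[p[:,0]/p[:,2]*c['fx']+c['cx'],p[:,1]/p[:,2]*c['fy']+c['cy']]
def cloud(c):
    v,u=np.mgrid[0:400,0:640];z=c['range_z'].astype(float)
    p=np.stack([(u-c['cx'])/c['fx']*z,(v-c['cy'])/c['fy']*z,z],-1);P=(p-c['t'])@c['R'];P[z==0]=np.nan;return P
def blob(m,roi):
    M=np.zeros_like(m,np.uint8);a,b,x,y=roi;M[b:y,a:x]=m[b:y,a:x]*255
    cs,_=cv2.findContours(M,cv2.RETR_EXTERNAL,cv2.CHAIN_APPROX_NONE);return max(cs,key=cv2.contourArea)[:,0]
def rect(P):
    (c,(w,h),a)=cv2.minAreaRect((P[:,:2]*1000).astype(np.float32));b=cv2.boxPoints((c,(w,h),a))
    e=[b[1]-b[0],b[2]-b[1]];L=max(e,key=np.linalg.norm);return np.array(c),sorted([w,h]),np.arctan2(L[1],L[0])
E
python3 - <<'E'
from h import *
for n,rs in(('top',dict(tile=(345,150,420,210),se=(195,160,275,280),blk=(228,192,255,220),board=(295,145,445,255),knob=(318,190,348,218))),('side',dict(tile=(320,240,415,310),se=(185,195,300,216),blk=(255,183,278,210),knob=(285,190,315,212)))):
    c=dict(np.load(f'pics/{n}0.npz'));P=cloud(c);hsv=cv2.cvtColor(c['frame'],cv2.COLOR_RGB2HSV);H,S,V=[hsv[...,i].astype(int) for i in range(3)]
    m=dict(tile=((H<9)|(H>172))&(S>170)&(V>110),blk=(H<14)&(S>120)&(V>40),se=(S<45)&(V>150),knob=V<45,board=(S>90)&(H>10)&(H<25)&(V>120))
    zz=dict(tile=.026,se=.01,blk=.05,knob=.144,board=.012)
    for k,r in rs.items():
        b=blob(m[k],r);mm=np.zeros((400,640),np.uint8);cv2.drawContours(mm,[b],-1,1,-1);h=P[mm>0][:,2]
        q=rect(ray(c,b,zz[k]));print(n,k,b.min(0),b.max(0),np.round(q[0],1),np.round(q[1],1),round(float(q[2]),4),'z med/90%',np.nanmedian(h).round(4),np.nanpercentile(h,90).round(4))
E
```

```text
Traceback (most recent call last):
  File "h.py", line 13, in blob
    cs,_=cv2.findContours(M,cv2.RETR_EXTERNAL,cv2.CHAIN_APPROX_NONE);return max(cs,key=cv2.contourArea)[:,0]
                                                                            ~~~^^^^^^^^^^^^^^^^^^^^^^^^
ValueError: max() iterable argument is empty
```

Run:
```python
import cv2
a=cv2.imread('pics/top0.png')[140:290,190:450];cv2.imwrite('pics/crop0.png',cv2.resize(a,None,fx=3,fy=3,interpolation=cv2.INTER_CUBIC))
```

```text
(no output)
```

View pics/crop0.png

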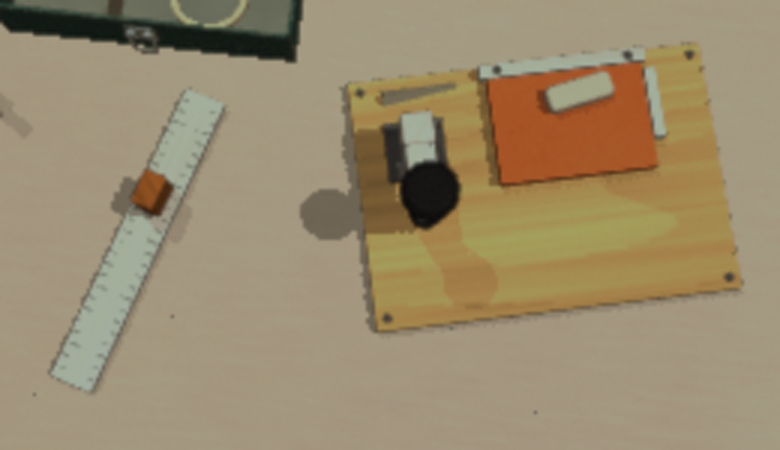

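The zoomed crop shows the tile's front edge from (501,185) to (658,165). The bar is pale green-grey with its block nearer the far end. The colour thresholds need tuning.

```bash
cat > m.py <<'E'
from h import *
def masks(c):
    hsv=cv2.cvtColor(c['frame'],cv2.COLOR_RGB2HSV);H,S,V=[hsv[...,i].astype(int) for i in range(3)]
    return H,S,V
E
python3 - <<'E'
from m import *
for n,ps in(('top',dict(tile=(375,185),blk=(240,203),se=(225,245),knob=(333,203),board=(330,235),bench=(280,230),boardT=(400,220))),('side',dict(tile=(365,285),blk=(266,194),se=(240,206),knob=(299,201),bench=(220,230)))):
    c=dict(np.load(f'pics/{n}0.npz'));H,S,V=masks(c)
    for k,(u,v) in ps.items(): print(n,k,H[v,u],S[v,u],V[v,u],c['frame'][v,u],cloud(c)[v,u].round(4))
E
```

```text
top tile 11 198 166 [166  83  37] [ 0.6269 -0.1793  0.0262]
top blk 13 198 135 [135  77  30] [0.5422 0.1395 0.0473]
top se 47 28 174 [163 174 155] [0.4422 0.17   0.0039]
top knob 0 23 22 [22 20 20] [ 0.5481 -0.0793  0.1417]
top board 22 128 164 [164 141  82] [ 0.4942 -0.0824  0.009 ]
top bench 19 58 164 [164 151 127] [ 0.4941  0.0418 -0.0023]
top boardT 25 120 164 [164 150  87] [ 0.5497 -0.2494  0.0102]
side tile 9 161 169 [169  94  62] [ 0.6268 -0.2167  0.025 ]
side blk 11 150 114 [114  72  47] [0.5385 0.1293 0.04  ]
side se 20 40 174 [174 165 147] [0.4795 0.1489 0.0074]
side knob 20 25 31 [31 30 28] [ 0.5446 -0.0949  0.1437]
side bench 18 55 172 [172 157 135] [ 0.4197  0.0765 -0.0016]
```

Run:
```python
from m import *
for n,rs in(('top',dict(tile=(345,150,420,210),se=(195,160,275,280),blk=(228,192,255,220),board=(295,145,445,255),knob=(318,190,348,218))),('side',dict(tile=(320,240,415,310),se=(185,195,320,216),blk=(255,183,278,210),knob=(285,190,315,212)))):
    c=dict(np.load(f'pics/{n}0.npz'));P=cloud(c);H,S,V=masks(c)
    m=dict(tile=(H<14)&(S>140)&(V>110),blk=(H<16)&(S>120)&(V>40),se=((S<45)&(V>150)) if n=='side' else (H>27)&(S<50)&(V>120),knob=V<45,board=(S>90)&(H<32)&(V>80))
    zz=dict(tile=.026,se=.01,blk=.05,knob=.144,board=.012)
    for k,r in rs.items():
        try:b=blob(m[k],r)
        except Exception as e: print(k,e);continue
        mm=np.zeros((400,640),np.uint8);cv2.drawContours(mm,[b],-1,1,-1);h=P[mm>0][:,2]
        q=rect(ray(c,b,zz[k]));print(n,k,b.min(0),b.max(0),np.round(q[0],1),np.round(q[1],1),round(float(q[2]),4),'z med/90%',np.nanmedian(h).round(4),np.nanpercentile(h,90).round(4))
        if k=='tile':
            # front face edge line: bottom-of-blob per column (top view)
            pts=np.array([(u,b[b[:,0]==u,1].max()) for u in range(b[:,0].min()+4,b[:,0].max()-3)])
            if n=='top':
                W=ray(c,pts+[0,.5],.026)
                for _ in range(4):
                    vx,vy,x0,y0=cv2.fitLine((W[:,:2]*1000).astype(np.float32),cv2.DIST_HUBER,0,.01,.01)[:,0]
                print(' front line dir',vx,vy,'pt',x0,y0)
```

```text
top tile [352 161] [408 200] [ 639.  -191.2] [ 90.1 128.4] -1.3406 z med/90% 0.0249 0.034
 front line dir 0.22359705 -0.9746817 pt 595.92224 -197.52177
top se [207 211] [244 270] [455.1 167.9] [ 36.2 145.8] -0.2894 z med/90% 0.0085 0.0106
top blk [234 197] [246 211] [540.4 138.3] [26.  29.9] -0.3118 z med/90% 0.0477 0.05
top board [306 154] [436 250] [ 588.5 -171.8] [210.1 299.6] -1.3398 z med/90% 0.0116 0.0265
top knob [320 190] [342 215] [554.  -73.7] [40.3 60.1] 0.6202 z med/90% 0.142 0.1443
side tile [326 251] [407 309] [ 637.5 -199.1] [ 92.9 137.9] -1.35 z med/90% 0.0252 0.0264
side se [195 199] [259 211] [451.9 158.7] [ 48.3 147.3] -0.2355 z med/90% 0.0083 0.0097
side blk [261 188] [272 203] [533.7 105.9] [24.3 70.9] 1.3251 z med/90% 0.0345 0.0485
side knob [288 195] [308 208] [542.4 -96. ] [36.2 46.3] 1.2548 z med/90% 0.1422 0.1437
```

Run:
```python
from m import *
c=dict(np.load('pics/top0.npz'));P=cloud(c);H,S,V=masks(c)
M=((H>27)&(S<50)&(V>120)).astype(np.uint8);M[:165]=0;M[275:]=0;M[:,:200]=0;M[:,272:]=0
M=cv2.morphologyEx(M,cv2.MORPH_OPEN,np.ones((3,3)))
n,l,st,_=cv2.connectedComponentsWithStats(M);print(st)
v,u=np.nonzero(np.isin(l,[i for i in range(1,n) if st[i,4]>60]));q=rect(ray(c,np.c_[u,v],.01));print('bar',q,'(pixel centres; true ~ +2mm)')
a=q[2]; d=np.array([np.cos(a),np.sin(a)]);d*=np.sign(d[0]);print('block from bar',q[0]+35*d)
t=(P[...,2]>.043)&(P[...,2]<.06);t[:190]=0;t[222:]=0;t[:,:225]=0;t[:,258:]=0
v,u=np.nonzero(t);print('blk top',rect(ray(c,np.c_[u,v],.05)),len(u))
k=P[185:220,315:350].reshape(-1,3);k=k[(k[:,2]>.137)];print('knob',np.median(k,0),(k.max(0)+k.min(0))/2,np.ptp(k,axis=0))
c=dict(np.load('pics/side0.npz'));k=cloud(c)[185:220,280:320].reshape(-1,3);k=k[(k[:,2]>.137)];print('knob side',np.median(k,0),(k.max(0)+k.min(0))/2,np.ptp(k,axis=0))
k=cloud(c)[180:215,250:285].reshape(-1,3);k=k[(k[:,2]>.045)&(k[:,2]<.056)];print('blk side',(k.max(0)+k.min(0))/2,np.ptp(k,axis=0),len(k))
```

```text
[[     0      0    640    400 254711]
 [   241    170     23     34    427]
 [   208    212     36     58    862]]
bar (array([509.29730225, 151.71743774]), [36.18510818481445, 258.91497802734375], np.float32(-0.28980505)) (pixel centres; true ~ +2mm)
block from bar [542.83778763 141.71564865]
blk top (array([542.16021729, 140.96548462]), [20.37500762939453, 29.63296890258789], np.float32(-0.27215865)) 105
knob [ 0.54858504 -0.07899119  0.14214489] [ 0.54939831 -0.07899384  0.14182647] [0.04230785 0.04297144 0.00926736]
knob side [ 0.54558515 -0.08752086  0.14238138] [ 0.54780923 -0.08362501  0.1407947 ] [0.04394147 0.04014681 0.0072481 ]
blk side [0.54122078 0.1382038  0.04781327] [0.02956984 0.02855891 0.00532381] 66
```

>>> step_arm --pt "0.97 0 -0.65" --pt "0.97 0 -0.65" --pt "0.97 0 -0.65" --pt "0.97 0 -0.65" --pt "0.97 0 -0.65" --pt "0.97 0 -0.65" --pt "0.97 0 -0.65" --pt "0.97 0 -0.65" --pt "0.97 0 -0.65" --pt "0.97 0 -0.65" --turn '[0, 0, 0, 0, 0, 0, 0, 0, 0, 0]' --claw '[0.3, 0.3, 0.3, 0.3, 0.3, 0.3, 0.3, 0.3, 0.3, 0.3]' --newtons 30

```text
time_s: 1.1
tcp_pos: [0.3466, 0.4024, 0.2264]
orientation: [[0.944, -0.0, 0.33], [-0.33, -0.001, 0.944], [-0.0, -1.0, -0.001]]
ft_force: [1.5, -0.4, -0.8]
width: 0.7
```

>>> step_arm --pt "0.97 0 -0.65" --pt "0.97 0 -0.65" --pt "0.97 0 -0.65" --pt "0.97 0 -0.65" --pt "0.97 0 -0.65" --pt "0.97 0 -0.65" --pt "0.97 0 -0.65" --pt "0.97 0 -0.65" --pt "0.97 0 -0.65" --pt "0.97 0 -0.65" --turn '[0, 0, 0, 0, 0, 0, 0, 0, 0, -0.4]' --claw '[0.3, 0.3, 0.3, 0.3, 0.3, 0.3, 0.3, 0.3, 0.3, 0.3]'

```text
time_s: 2.1
tcp_pos: [0.4868, 0.2159, 0.2265]
orientation: [[0.959, -0.001, 0.284], [-0.284, -0.0, 0.959], [-0.0, -1.0, -0.0]]
ft_force: [-0.7, -0.2, -0.4]
width: 0.702
```

```bash
cat > w.py <<'E'
from m import *
from cell import ctrl
def st():
    s=ctrl.state();R=s['orientation'];print('t',round(s['time_s'],2),'tcp',np.round(s['tcp_pos']*1000 if hasattr(s['tcp_pos'],'dot') else np.array(s['tcp_pos'])*1000,1),'zang',round(float(np.arctan2(R[1][2],R[0][2])),4),'tilt',np.round(np.array(R)[:,1],3),'F',np.round(s['ft_force'],1),'T',np.round(s['torque'],2),'w',round(s['width'],3),'q',np.round(s['joints'],2));return s
def to(X,zang=None):
    s=st();R=np.array(s['orientation']);d=np.array(X)-s['tcp_pos'];print('tool offset units',np.round(R.T@d/.02,2))
    if zang is not None: print('turn units',round(-(zang-np.arctan2(R[1,2],R[0,2]))/.12,2))
E
python3 -c "
from w import *
to([.5425,.1412,.10],1.2816)"
```

```text
t 2.1 tcp [486.8 215.9 226.5] zang 1.2833 tilt [-0.001 -0.    -1.   ] F [-0.7 -0.2 -0.4] T [ 0.01 -0.03  0.01] w 0.702 q [-0.67  0.28  0.19  1.81 -0.06  1.05  0.83]
tool offset units [ 3.73  6.32 -2.79]
turn units 0.01
```

>>> step_arm --pt "0.93 0.6 -0.7" --pt "0.93 0.6 -0.7" --pt "0.93 0.6 -0.7" --pt "0.94 0.6 -0.69" --pt "0 1 0" --pt "0 1 0" --pt "0 1 0" --pt "0 1 0" --pt "0 1 0" --pt "0 1 0" --turn '[0, 0, 0, 0, 0, 0, 0, 0, 0, 0]' --claw '[0.3, 0.3, 0.3, 0.3, 0.3, 0.3, 0.3, 0.3, 0.3, 0.3]'

```text
time_s: 3.1
tcp_pos: [0.542, 0.142, 0.0577]
orientation: [[0.959, -0.001, 0.284], [-0.284, -0.0, 0.959], [-0.0, -1.0, -0.0]]
ft_force: [-0.5, 0.2, -0.1]
width: 0.699
```

```bash
python3 -c "
from w import *
to([.5425,.1412,.023],1.2816)
c=ctrl.capture('side');cv2.imwrite('pics/s1.png',cv2.resize(c['frame'][100:300,160:360,::-1],None,fx=3,fy=3,interpolation=cv2.INTER_CUBIC))"
```

```text
t 3.1 tcp [542.  142.   57.7] zang 1.283 tilt [-0.001 -0.    -1.   ] F [-0.5  0.2 -0.1] T [ 0.03 -0.04 -0.03] w 0.699 q [-0.48  0.53  0.18  1.92 -0.14  0.7   1.07]
tool offset units [ 0.04  1.73 -0.03]
turn units 0.01
```

View pics/s1.png

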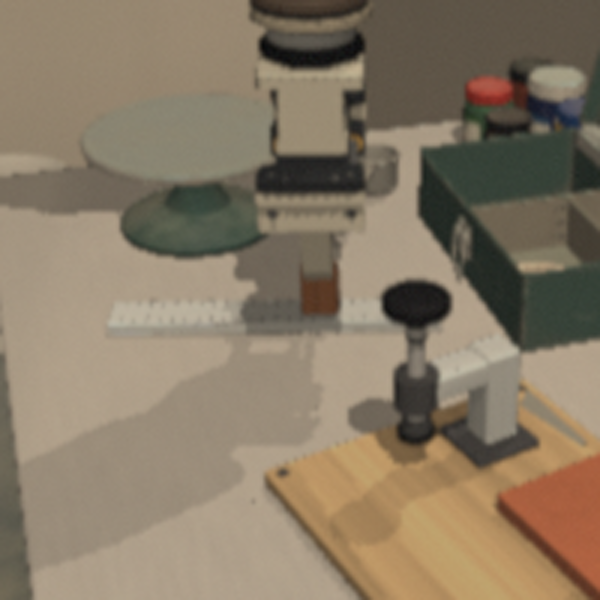

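The jaws straddle the block, seen at (320,290) in the crop. Next I descend and grip.

>>> step_arm --pt "0 0.8 0" --pt "0 0.8 0" --pt "0 0 0" --pt "0 0 0" --pt "0 0 0" --pt "0 0 0" --pt "0 0 0" --pt "0 0 0" --turn '[0, 0, 0, 0, 0, 0, 0, 0]' --claw '[0.3, 0.3, 0.9, 0.9, 0.9, 0.9, 0.9, 0.9]' --newtons 40

```text
time_s: 3.95
tcp_pos: [0.5425, 0.1422, 0.0271]
orientation: [[0.959, 0.001, 0.284], [-0.284, 0.0, 0.959], [0.0, -1.0, 0.0]]
ft_force: [-0.3, 0.4, 0.5]
width: 0.229
```

>>> step_arm --pt "0 -0.25 0" --pt "0 -0.5 0" --pt "0 -0.75 0" --pt "0 -1 0" --pt "0 -1 0" --pt "0 -1 0" --pt "0 -1 0" --pt "0 0 0" --turn '[0, 0, 0, 0, 0, 0, 0, 0]' --claw '[0.9, 0.9, 0.9, 0.9, 0.9, 0.9, 0.9, 0.9]'

```text
time_s: 4.75
tcp_pos: [0.5439, 0.1424, 0.1398]
orientation: [[0.959, 0.005, 0.284], [-0.284, 0.002, 0.959], [0.004, -1.0, 0.003]]
ft_force: [1.0, -0.1, -3.6]
width: 0.21
```

```bash
python3 -c "
from w import *
s=st()
yaw=.231;R=np.array([[np.cos(yaw),-np.sin(yaw)],[np.sin(yaw),np.cos(yaw)]])
for x in(-75,-18):print(x,R@[x,-30]+[588.5,-171.8])"
```

```text
t 4.75 tcp [543.9 142.4 139.8] zang 1.2827 tilt [ 0.005  0.002 -1.   ] F [ 1.  -0.1 -3.6] T [ 0.   -0.13 -0.01] w 0.21 q [-0.51  0.42  0.21  1.85 -0.11  0.88  1.04]
-75 [ 522.36068747 -218.1744686 ]
-18 [ 577.84664952 -205.12425728]
```

>>> step_arm --pt "0 -0.9 0" --pt "0 -0.9 0" --pt "0 -0.9 0" --pt "0 -0.9 0" --pt "0 0 -0.5" --pt "0 0 -1" --pt "0 0 -1" --pt "0 0 -1" --pt "0 0 -1" --pt "0 0 -0.5" --turn '[0, 0, 0, 0, 0, 0, 0, 0, 0, 0]' --claw '[0.9, 0.9, 0.9, 0.9, 0.9, 0.9, 0.9, 0.9, 0.9, 0.9]'

```text
time_s: 5.75
tcp_pos: [0.5119, 0.0424, 0.2073]
orientation: [[0.958, -0.003, 0.287], [-0.287, -0.002, 0.958], [-0.002, -1.0, -0.002]]
ft_force: [-0.7, -0.1, -2.9]
width: 0.213
```

>>> step_arm --pt "0 0 0" --pt "0 0 0" --pt "0 0 0" --pt "0 0 0" --pt "0 0 0" --pt "0 0 0" --pt "0 0 0" --pt "0 0 0" --pt "0 0 0" --pt "0 0 0" --turn '[0.4, 0.8, 1, 1, 1, 1, 1, 1, 1, 0.56]' --claw '[0.9, 0.9, 0.9, 0.9, 0.9, 0.9, 0.9, 0.9, 0.9, 0.9]'

```text
time_s: 6.75
tcp_pos: [0.513, 0.0454, 0.2077]
orientation: [[0.225, -0.002, 0.974], [-0.974, -0.0, 0.225], [0.0, -1.0, -0.002]]
ft_force: [0.3, -0.1, -3.0]
width: 0.216
```

```bash
python3 -c "
from w import *
to([.5224,-.2182,.21],.231)"
```

```text
t 6.75 tcp [513.   45.4 207.7] zang 0.2266 tilt [-0.002 -0.    -1.   ] F [ 0.3 -0.1 -3. ] T [-0.18  0.05 -0.01] w 0.216 q [-0.56  0.28  0.47  1.89 -0.15  1.    0.2 ]
tool offset units [12.95 -0.11 -2.5 ]
turn units -0.04
```

>>> step_arm --pt "0.5 0 -0.25" --pt "1 0 -0.25" --pt "1 0 -0.25" --pt "1 0 -0.25" --pt "1 0 -0.25" --pt "1 0 -0.25" --pt "1 0 -0.25" --pt "1 0 -0.25" --pt "1 0 -0.25" --pt "1 0 -0.25" --turn '[0, 0, 0, 0, 0, 0, 0, 0, 0, 0]' --claw '[0.9, 0.9, 0.9, 0.9, 0.9, 0.9, 0.9, 0.9, 0.9, 0.9]'

```text
time_s: 7.75
tcp_pos: [0.5075, -0.1522, 0.2082]
orientation: [[0.231, -0.001, 0.973], [-0.973, -0.0, 0.231], [-0.0, -1.0, -0.001]]
ft_force: [-0.6, -0.2, -2.3]
width: 0.211
```

>>> step_arm --pt "1 0 0" --pt "1 0 0" --pt "1 0 0" --pt "0.45 0 0" --pt "0 0.5 0" --pt "0 1 0" --pt "0 1 0" --pt "0 1 0" --pt "0 0.5 0" --pt "0 0 0" --turn '[0, 0, 0, 0, 0, 0, 0, 0, 0, 0]' --claw '[0.9, 0.9, 0.9, 0.9, 0.9, 0.9, 0.9, 0.9, 0.9, 0.9]'

```text
time_s: 8.75
tcp_pos: [0.5234, -0.2161, 0.127]
orientation: [[0.231, -0.003, 0.973], [-0.973, 0.001, 0.231], [-0.002, -1.0, -0.003]]
ft_force: [-0.3, -0.2, -2.9]
width: 0.217
```

```bash
python3 -c "
from w import *
to([.5224,-.2182,.044],.231)
c=ctrl.capture('top');np.savez('pics/top1.npz',**c);cv2.imwrite('pics/t1.png',cv2.resize(c['frame'][140:290,270:470,::-1],None,fx=4,fy=4,interpolation=cv2.INTER_CUBIC))
c=ctrl.capture('side');np.savez('pics/side1.npz',**c)
"
```

```text
t 8.75 tcp [ 523.4 -216.1  127. ] zang 0.2329 tilt [-0.003  0.001 -1.   ] F [-0.3 -0.2 -2.9] T [-0.2   0.04 -0.04] w 0.217 q [-0.06  0.48  0.5   1.86 -0.29  0.88  0.82]
tool offset units [ 0.1   4.15 -0.06]
turn units 0.02
```

View pics/t1.png

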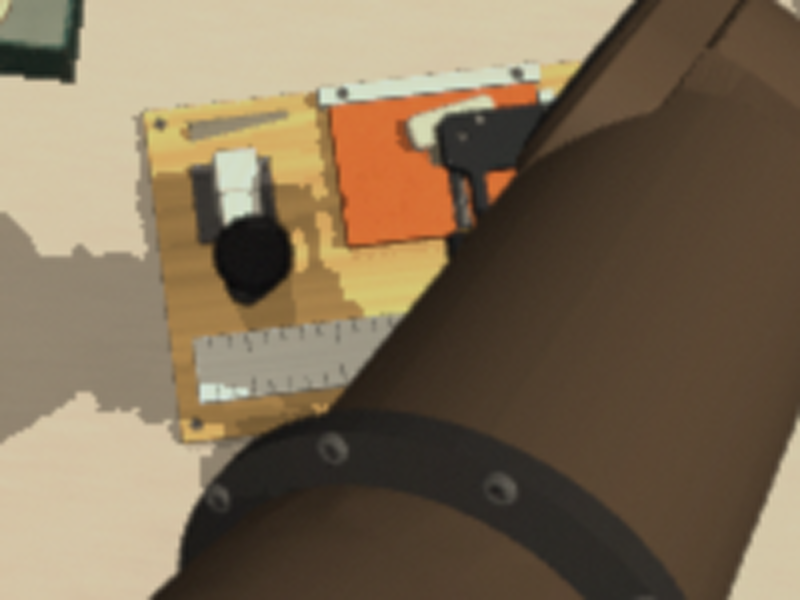

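The bar's left end shows at (195,340)–(200,400), parallel to the board and clear of the knob at (252,255). I'll check its height and angle by depth.

Run:
```python
from w import *
c=dict(np.load('pics/top1.npz'));P=cloud(c)[215:245,317:365].reshape(-1,3);P=P[(P[:,2]>.09)&(P[:,2]<.13)]
yaw=.231;R=np.array([[np.cos(yaw),np.sin(yaw)],[-np.sin(yaw),np.cos(yaw)]])
J=(P[:,:2]*1000-[588.5,-171.8])@R.T
print(len(P),'jig x',J[:,0].min(),J[:,0].max(),'y',J[:,1].min(),J[:,1].max())
print('plane',np.linalg.lstsq(np.c_[J,np.ones(len(J))],P[:,2]*1000,rcond=None)[0],np.median(P[:,2]))
ymid=J[:,1]
E=[[b+5,J[(abs(J[:,1]-b-5)<5),0].min(),J[(abs(J[:,1]-b-5)<5),0].max()] for b in range(60,130,10) if (abs(J[:,1]-b-5)<5).sum()>8];print(np.round(E,1))
```

```text
730 jig x -90.66065487577536 -54.256498675956834 y 33.38263206989946 136.8732564382777
plane [2.33850029e-02 1.12219575e-03 1.10008423e+02] 0.10836289199371935
[[ 65.  -90.6 -54.6]
 [ 75.  -90.7 -54.9]
 [ 85.  -90.  -54.7]
 [ 95.  -90.5 -54.3]
 [105.  -90.4 -55.6]
 [115.  -90.6 -54.8]
 [125.  -90.5 -55.5]]
```

>>> step_arm --pt "0 0.6 0" --pt "0 1 0" --pt "0 1 0" --pt "0 0.8 0" --pt "0 0.5 0" --pt "0 0.3 0" --pt "0 0 0" --turn '[0, 0, 0, 0, 0, 0, 0]' --claw '[0.9, 0.9, 0.9, 0.9, 0.9, 0.9, 0.9]'

```text
time_s: 9.55
tcp_pos: [0.5246, -0.2174, 0.0443]
orientation: [[0.23, -0.0, 0.973], [-0.973, 0.0, 0.23], [-0.0, -1.0, -0.0]]
ft_force: [0.1, 0.3, -3.0]
width: 0.213
```

>>> step_arm --pt "0 0 0.4" --pt "0 0 0.4" --pt "0 0 0.4" --pt "0 0 0.4" --pt "0 0 0.3" --pt "0 0 0" --turn '[0, 0, 0, 0, 0, 0]' --claw '[0.9, 0.9, 0.9, 0.9, 0.9, 0.9]'

```text
time_s: 10.15
tcp_pos: [0.5629, -0.2081, 0.0447]
orientation: [[0.231, 0.001, 0.973], [-0.973, -0.0, 0.231], [0.0, -1.0, 0.001]]
ft_force: [-0.8, -0.1, -3.4]
width: 0.214
```

>>> step_arm --pt "0 0.05 0" --pt "0 0.05 0" --pt "0 0 0" --turn '[0, 0, 0]' --claw '[0.9, 0.9, 0.9]'

```text
time_s: 10.45
tcp_pos: [0.5612, -0.2088, 0.0425]
orientation: [[0.229, -0.001, 0.973], [-0.973, 0.0, 0.229], [-0.0, -1.0, -0.001]]
ft_force: [-0.3, -0.8, -3.0]
width: 0.218
```

>>> step_arm --pt "0 0.05 0" --pt "0 0.05 0" --pt "0 0 0" --turn '[0, 0, 0]' --claw '[0.9, 0.9, 0.9]'

```text
time_s: 10.75
tcp_pos: [0.5615, -0.2086, 0.0406]
orientation: [[0.23, -0.0, 0.973], [-0.973, 0.0, 0.23], [-0.0, -1.0, -0.0]]
ft_force: [0.4, 0.0, -2.6]
width: 0.216
```

>>> step_arm --pt "0 0.05 0" --pt "0 0 0" --turn '[0, 0]' --claw '[0.9, 0.9]'

```text
time_s: 10.95
tcp_pos: [0.5616, -0.2086, 0.0396]
orientation: [[0.23, -0.0, 0.973], [-0.973, 0.0, 0.23], [-0.0, -1.0, -0.0]]
ft_force: [0.2, 0.2, -3.0]
width: 0.214
```

>>> step_arm --pt "0 0.05 0" --pt "0 0 0" --turn '[0, 0]' --claw '[0.9, 0.9]'

```text
time_s: 11.15
tcp_pos: [0.5618, -0.2087, 0.0391]
orientation: [[0.23, 0.0, 0.973], [-0.973, 0.0, 0.23], [-0.0, -1.0, 0.0]]
ft_force: [-1.7, 0.4, 2.7]
width: 0.215
```

>>> step_arm --pt "0 -0.02 0.2" --pt "0 0 0.2" --pt "0 0 0.1" --pt "0 0 0.05" --pt "0 0 0" --turn '[0, 0, 0, 0, 0]' --claw '[0.9, 0.9, 0.9, 0.9, 0.9]'

```text
time_s: 11.65
tcp_pos: [0.5725, -0.2061, 0.0391]
orientation: [[0.23, -0.0, 0.973], [-0.973, -0.0, 0.23], [0.0, -1.0, -0.0]]
ft_force: [-2.3, -0.6, -0.1]
width: 0.216
```

>>> step_arm --pt "0 0 0.05" --pt "0 0 0.05" --pt "0 0 0" --turn '[0, 0, 0]' --claw '[0.9, 0.9, 0.9]'

```text
time_s: 11.95
tcp_pos: [0.5745, -0.2057, 0.0391]
orientation: [[0.23, 0.0, 0.973], [-0.973, -0.0, 0.23], [0.0, -1.0, 0.0]]
ft_force: [-0.1, -0.6, 0.3]
width: 0.215
```

>>> step_arm --pt "0 0 0.05" --pt "0 0 0" --turn '[0, 0]' --claw '[0.9, 0.9]'

```text
time_s: 12.15
tcp_pos: [0.5755, -0.2055, 0.0391]
orientation: [[0.23, 0.0, 0.973], [-0.973, -0.0, 0.23], [0.0, -1.0, 0.0]]
ft_force: [-1.2, -1.0, 1.3]
width: 0.217
```

>>> step_arm --pt "0 0 0.05" --pt "0 0 0" --turn '[0, 0]' --claw '[0.9, 0.9]'

```text
time_s: 12.35
tcp_pos: [0.5765, -0.2052, 0.0391]
orientation: [[0.23, 0.0, 0.973], [-0.973, -0.0, 0.23], [0.0, -1.0, 0.0]]
ft_force: [-1.1, -0.8, 1.1]
width: 0.217
```

>>> step_arm --pt "0 0 0.05" --pt "0 0 0" --turn '[0, 0]' --claw '[0.9, 0.9]'

```text
time_s: 12.55
tcp_pos: [0.5775, -0.205, 0.0391]
orientation: [[0.23, 0.0, 0.973], [-0.973, -0.0, 0.23], [0.0, -1.0, 0.0]]
ft_force: [-2.2, -0.6, -0.4]
width: 0.215
```

>>> step_arm --pt "0 0 0.05" --pt "0 0 0" --turn '[0, 0]' --claw '[0.9, 0.9]'

```text
time_s: 12.75
tcp_pos: [0.5783, -0.2047, 0.0391]
orientation: [[0.23, -0.0, 0.973], [-0.973, 0.0, 0.23], [-0.0, -1.0, -0.0]]
ft_force: [-1.9, -0.7, 1.3]
width: 0.218
```

```bash
python3 -c "
from w import *
st()"
```

```text
t 12.75 tcp [ 578.3 -204.7   39.1] zang 0.2318 tilt [-0.  0. -1.] F [-1.9 -0.7  1.3] T [-0.24  0.62  0.  ] w 0.218 q [-0.04  0.65  0.44  1.81 -0.38  0.76  0.83]
```

>>> step_arm --pt "0 0 0.05" --pt "0 0 0" --turn '[0, 0]' --claw '[0.9, 0.9]'

```text
time_s: 12.95
tcp_pos: [0.5784, -0.2047, 0.0391]
orientation: [[0.229, -0.001, 0.973], [-0.973, 0.0, 0.229], [-0.001, -1.0, -0.001]]
ft_force: [-5.0, -0.8, 4.2]
width: 0.214
```

>>> step_arm --pt "0 0 0.05" --pt "0 0 0" --turn '[0, 0]' --claw '[0.9, 0.9]'

```text
time_s: 13.15
tcp_pos: [0.5788, -0.2047, 0.0391]
orientation: [[0.229, -0.002, 0.973], [-0.973, 0.0, 0.229], [-0.001, -1.0, -0.002]]
ft_force: [-7.9, -0.6, 6.4]
width: 0.214
```

```bash
python3 -c "
from w import *
st()
c=ctrl.capture('side');np.savez('pics/side2.npz',**c);cv2.imwrite('pics/s2.png',cv2.resize(c['frame'][180:360,240:440,::-1],None,fx=4,fy=3.3,interpolation=cv2.INTER_CUBIC))"
```

```text
t 13.15 tcp [ 578.8 -204.7   39.1] zang 0.2311 tilt [-0.002  0.    -1.   ] F [-7.9 -0.6  6.4] T [-0.33  1.67  0.06] w 0.214 q [-0.04  0.65  0.44  1.81 -0.38  0.76  0.83]
```

View pics/s2.png

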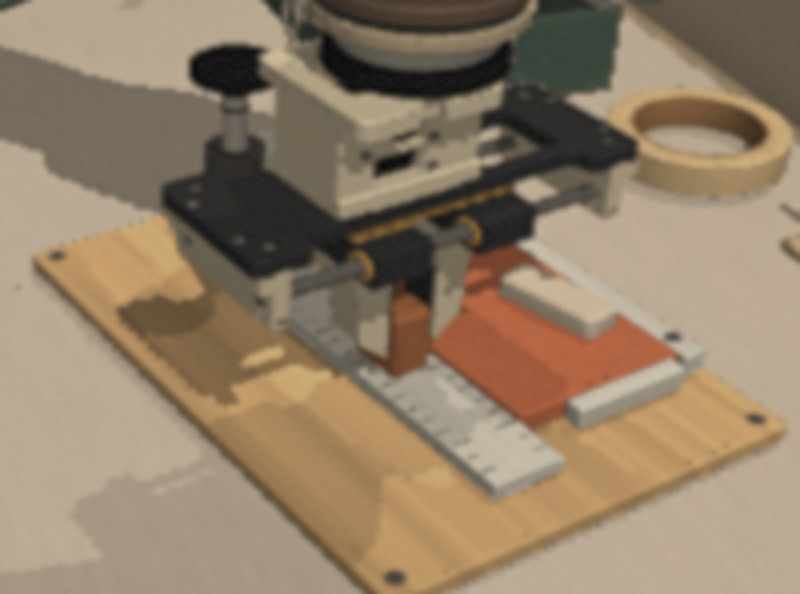

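The bar lies on the board against the tile, with its right end at (525,475) and the tile's front at (540,415) in the crop. It pushes back with about 8 N. I'll loosen the jaws and push the block with one finger, so the bar can swing flush by itself.

>>> step_arm --pt "0 -0.05 0" --pt "0 0 0" --pt "0 0 0" --pt "0 0 0.05" --pt "0 0 0.05" --pt "0 0 0" --turn '[0, 0, 0, 0, 0, 0]' --claw '[0.73, 0.73, 0.73, 0.73, 0.73, 0.73]'

```text
time_s: 13.8
tcp_pos: [0.5812, -0.2041, 0.04]
orientation: [[0.229, -0.002, 0.973], [-0.973, 0.0, 0.229], [-0.001, -1.0, -0.002]]
ft_force: [-4.1, -1.0, 2.8]
width: 0.27
```

>>> step_arm --pt "0 0 0.05" --pt "0 0 0" --turn '[0, 0]' --claw '[0.73, 0.73]'

```text
time_s: 14.0
tcp_pos: [0.5812, -0.2041, 0.0399]
orientation: [[0.229, -0.003, 0.973], [-0.973, 0.0, 0.229], [-0.001, -1.0, -0.003]]
ft_force: [-7.1, -0.7, 5.6]
width: 0.273
```

>>> step_arm --pt "0 0 0.05" --pt "0 0 0" --turn '[0, 0]' --claw '[0.73, 0.73]'

```text
time_s: 14.2
tcp_pos: [0.5813, -0.2041, 0.0398]
orientation: [[0.228, -0.005, 0.974], [-0.974, 0.0, 0.228], [-0.001, -1.0, -0.004]]
ft_force: [-9.0, -0.9, 6.8]
width: 0.27
```

>>> step_arm --pt "0 0 -0.1" --pt "0 0 -0.12" --pt "0 0 0" --pt "0 0 0" --pt "0 0 0" --pt "0 -0.2 0" --pt "0 -0.5 0" --pt "0 -1 0" --pt "0 -1 0" --pt "0 -1 0" --turn '[0, 0, 0, 0, 0, 0, 0, 0, 0, 0]' --claw '[0.73, 0.73, 0.5, 0.5, 0.5, 0.5, 0.5, 0.5, 0.5, 0.5]'

```text
time_s: 15.2
tcp_pos: [0.5799, -0.2045, 0.1158]
orientation: [[0.229, 0.001, 0.973], [-0.973, -0.0, 0.229], [0.0, -1.0, 0.001]]
ft_force: [1.0, -0.2, -0.2]
width: 0.497
```

>>> step_arm --pt "0 -1 0" --pt "0 -1 0" --pt "0 -1 0" --pt "0 -1 -1" --pt "0 0 -1" --pt "0 0 -1" --pt "0 0 -1" --pt "-1 0 -1" --pt "-1 0 -1" --pt "-1 0 -1" --turn '[0, 0, 0, 0, 0, 0, 0, 0, 0, 0]' --claw '[0.5, 0.5, 0.5, 0.5, 0.9, 1, 1, 1, 1, 1]'

```text
time_s: 16.2
tcp_pos: [0.4288, -0.178, 0.1948]
orientation: [[0.229, 0.001, 0.973], [-0.973, 0.0, 0.229], [0.0, -1.0, 0.001]]
ft_force: [0.5, -0.1, -0.9]
width: 0.031
```

```bash
python3 -c "
from w import *
to([.5485,-.0795,.18])
for n in ('side','top'):
  c=ctrl.capture(n);np.savez('pics/%s3.npz'%n,**c)
  r=(slice(190,350),slice(240,440)) if n=='side' else (slice(140,260),slice(295,445))
  cv2.imwrite('pics/%s3.png'%n,cv2.resize(c['frame'][...,::-1][r],None,fx=3.6,fy=3.6,interpolation=cv2.INTER_CUBIC))"
```

```text
t 16.2 tcp [ 428.8 -178.   194.8] zang 0.231 tilt [ 0.001  0.    -1.   ] F [ 0.5 -0.1 -0.9] T [-0.06  0.02  0.03] w 0.031 q [-0.19  0.22  0.57  2.03 -0.14  0.94  0.68]
tool offset units [-3.42  0.74  6.95]
```

View pics/top3.png

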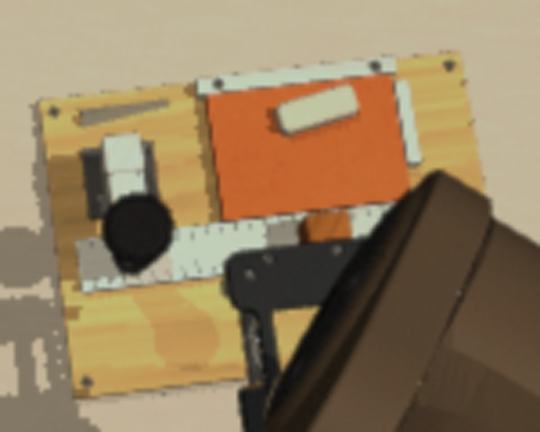

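View pics/side3.png

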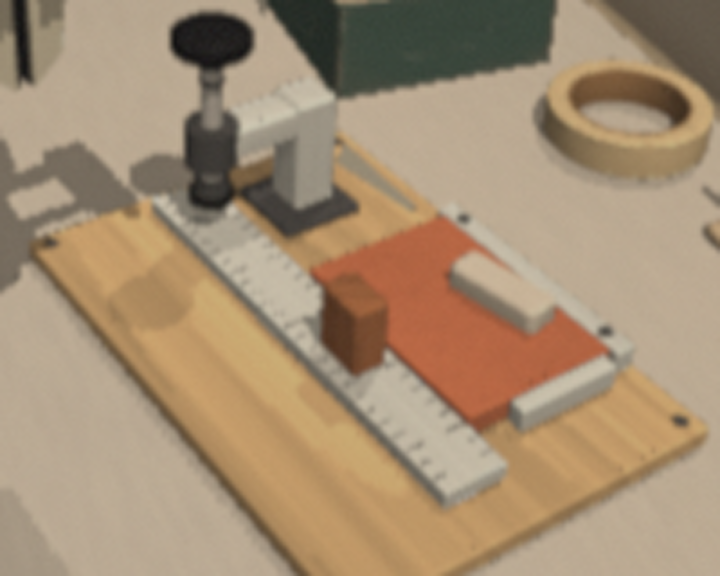

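Both views show the bar on the board along the tile's front, its left end under the foot, and the tile against the fence. I'll check the angle and gap by numbers.

Run:
```python
from w import *
c=dict(np.load('pics/side3.npz'));H,S,V=masks(c)
yaw=.231;Rj=np.array([[np.cos(yaw),np.sin(yaw)],[-np.sin(yaw),np.cos(yaw)]])
J=lambda W:(W[:,:2]*1000-[588.5,-171.8])@Rj.T
bar=((S<70)&(V>110)).astype(np.uint8);tile=((H<14)&(S>130)&(V>90)).astype(np.uint8)
# bar's near edge: for jig y samples, scan along jig x at z=.022
def scan(m,z,ys,x0,x1):
    o=[]
    for y in ys:
        xs=np.arange(x0,x1,.5);W=np.c_[(np.c_[xs,np.full_like(xs,y)]@Rj+[588.5,-171.8])/1000,np.full_like(xs,z)]
        p=proj(c,W).astype(np.float32);v=cv2.remap(m.astype(np.float32),p[:,0].reshape(1,-1),p[:,1].reshape(1,-1),cv2.INTER_LINEAR)[0]
        i=np.nonzero(v>.5)[0];o.append((y,xs[i[0]] if len(i) else np.nan))
    return np.array(o)
b=scan(bar,.022,range(-115,80,10),-60,-20);t=scan(tile,.026,range(-90,30,10),-12,20)
print('bar front',b[:,1]);print('tile front',t[:,1])
for n,a in(('bar',b),('tile',t)):
    a=a[~np.isnan(a[:,1])];print(n,'slope',np.polyfit(a[:,0],a[:,1],1))
for k in('side3','side0'):
    c=dict(np.load(f'pics/{k}.npz'));H,S,V=masks(c);tile=((H<14)&(S>130)&(V>90)).astype(np.uint8)
    e=blob(tile>0,(320,240,415,310));print(k,'tile blob',e.min(0),e.max(0),np.round(rect(ray(c,e,.026))[0],1),rect(ray(c,e,.026))[2])
```

```text
bar front [-40.5 -40.5 -41.  -38.  -38.5 -38.  -38.5 -38.5 -38.5 -38.  -37.5 -40.
 -41.5 -40.5 -40.5 -40.5 -41.  -40.5 -40.5 -39. ]
tile front [ -1.5  -1.   -1.   -0.5  -1.  -12.  -12.  -11.   -4.   -3.5  -3.   -1. ]
bar slope [-6.05263158e-03 -3.96960526e+01]
tile slope [-0.0270979  -5.24009324]
side3 tile blob [326 250] [408 309] [ 626.9 -200.6] -1.3333353
side0 tile blob [326 250] [407 309] [ 635.2 -198.8] -1.3370812
```

>>> step_arm --pt "-0.85 0 1" --pt "-0.85 0 1" --pt "-0.85 0 1" --pt "-0.87 0 1" --pt "0 0 1" --pt "0 0 1" --pt "0 0 0.95" --pt "0 0 0" --turn '[0, 0, 0, 0, 0, 0, 0, 0]' --claw '[1, 1, 1, 1, 1, 1, 1, 1]'

```text
time_s: 17.1
tcp_pos: [0.5521, -0.0789, 0.1946]
orientation: [[0.231, 0.002, 0.973], [-0.973, -0.0, 0.231], [0.001, -1.0, 0.002]]
ft_force: [0.7, -0.4, 0.9]
width: 0.007
```

```bash
python3 -c "
from w import *
to([.5485,-.0795,.148])
"
```

```text
t 17.1 tcp [552.1 -78.9 194.6] zang 0.2335 tilt [ 0.002 -0.    -1.   ] F [ 0.7 -0.4  0.9] T [-0.1   0.02  0.02] w 0.007 q [-0.33  0.37  0.5   1.81 -0.21  1.    0.49]
tool offset units [-0.01  2.33 -0.18]
```

The bar's front edge sits at jig x ≈ -40.5 at both ends (y -115 and +65), so it is parallel to the tile. The tile has not moved. Now the knob.

>>> step_arm --pt "0 0.8 -0.15" --pt "0 0.8 0" --pt "0 0.6 0" --pt "0 0.1 0" --pt "0 0 0" --turn '[0, 0, 0, 0, 0]' --claw '[1, 1, 1, 1, 1]'

```text
time_s: 17.6
tcp_pos: [0.5462, -0.0806, 0.1482]
orientation: [[0.229, -0.0, 0.973], [-0.973, -0.0, 0.229], [0.0, -1.0, -0.0]]
ft_force: [0.3, -0.8, 0.2]
width: 0.003
```

>>> step_arm --pt "0 0.1 0" --pt "0 0.1 0" --pt "0 0 0" --turn '[0, 0, 0]' --claw '[1, 1, 1]'

```text
time_s: 17.9
tcp_pos: [0.5468, -0.0804, 0.1444]
orientation: [[0.23, 0.001, 0.973], [-0.973, -0.0, 0.23], [0.0, -1.0, 0.001]]
ft_force: [0.3, 0.5, 0.8]
width: 0.005
```

>>> step_arm --pt "0 0.1 0" --pt "0 0.1 0" --pt "0 0 0" --turn '[0, 0, 0]' --claw '[1, 1, 1]'

```text
time_s: 18.2
tcp_pos: [0.5468, -0.0804, 0.1401]
orientation: [[0.23, 0.001, 0.973], [-0.973, -0.0, 0.23], [0.0, -1.0, 0.001]]
ft_force: [1.5, 0.4, 2.3]
width: 0.007
```

>>> step_arm --pt "0 0.2 0" --pt "0 0.2 0" --pt "0 0.2 0" --pt "0 0.1 0" --pt "0 0 0" --turn '[0, 0, 0, 0, 0]' --claw '[1, 1, 1, 1, 1]'

```text
time_s: 18.7
tcp_pos: [0.5468, -0.0804, 0.1261]
orientation: [[0.23, 0.001, 0.973], [-0.973, -0.0, 0.23], [0.0, -1.0, 0.001]]
ft_force: [-0.5, -0.1, 9.2]
width: 0.004
```

>>> step_arm --pt "0 0.1 0" --pt "0 0.1 0" --pt "0 0.1 0" --pt "0 0 0" --pt "0 0 0" --turn '[0, 0, 0, 0, 0]' --claw '[1, 1, 1, 1, 1]'

```text
time_s: 19.2
tcp_pos: [0.5468, -0.0804, 0.1206]
orientation: [[0.23, 0.001, 0.973], [-0.973, 0.0, 0.23], [-0.0, -1.0, 0.001]]
ft_force: [-1.3, 0.4, 13.2]
width: 0.005
```

>>> step_arm --pt "0 0.05 0" --pt "0 0.04 0" --pt "0 0 0" --pt "0 0 0" --turn '[0, 0, 0, 0]' --claw '[1, 1, 1, 1]'

```text
time_s: 19.6
tcp_pos: [0.5469, -0.0804, 0.1201]
orientation: [[0.229, 0.002, 0.973], [-0.973, 0.001, 0.229], [-0.001, -1.0, 0.002]]
ft_force: [-7.4, 1.5, 28.3]
width: 0.004
```

```bash
python3 -c "
from w import *
st()
c=ctrl.capture('side');np.savez('pics/side4.npz',**c)
cv2.imwrite('pics/side4.png',np.hstack([cv2.resize(c['frame'][195:255,280:335,::-1],None,fx=7,fy=7,interpolation=cv2.INTER_CUBIC),cv2.resize(c['frame'][215:345,240:440,::-1],(400,420),interpolation=cv2.INTER_CUBIC)]))"
```

```text
t 19.6 tcp [546.9 -80.4 120.1] zang 0.2314 tilt [ 0.002  0.001 -1.   ] F [-7.4  1.5 28.3] T [0.32 1.6  0.03] w 0.004 q [-0.29  0.46  0.47  1.91 -0.27  0.84  0.55]
```

View pics/side4.png

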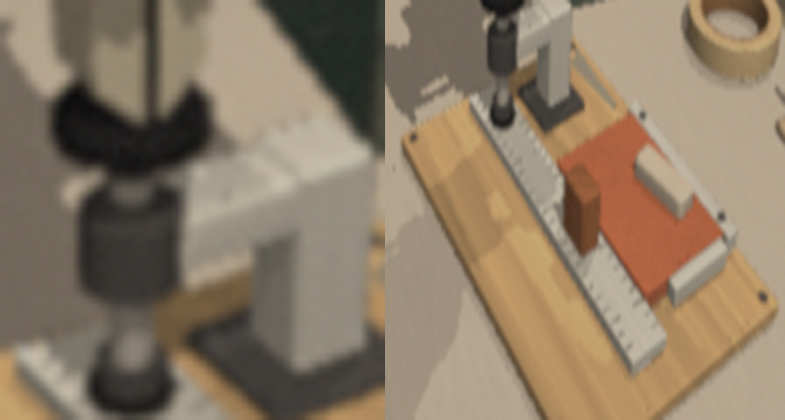

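>>> step_arm --pt "0 0 0" --pt "0 0 0" --pt "0 0 0" --turn '[0, 0, 0]' --claw '[1, 1, 1]'

```text
time_s: 19.95
tcp_pos: [0.5469, -0.0804, 0.1201]
orientation: [[0.229, 0.002, 0.973], [-0.973, 0.001, 0.229], [-0.001, -1.0, 0.002]]
ft_force: [-6.9, 2.0, 27.7]
width: 0.01
```

Run:
```python
from w import *
st()
# Column profile of brightness up the stem, side view, knob..sleeve..foot: before and now
for k in('side3','side4'):
    c=dict(np.load(f'pics/{k}.npz'))
    X=np.array([[.5481,-.0786,z] for z in (.144,.122,.119,.097,.086,.038,.022)]);print(k,np.round(proj(c,X),1).tolist())
    u=int(round(proj(c,X)[4,0]));g=c['frame'].mean(2).astype(int);print(u,[(v,g[v,u-2:u+2].mean().round().astype(int)) for v in range(192,256)])
```

```text
t 19.95 tcp [546.9 -80.4 120.1] zang 0.2314 tilt [ 0.002  0.001 -1.   ] F [-6.9  2.  27.7] T [ 0.23  1.56 -0.  ] w 0.01 q [-0.29  0.46  0.47  1.91 -0.27  0.84  0.55]
side3 [[298.0, 196.3], [298.0, 206.6], [298.0, 208.0], [298.0, 218.1], [298.0, 223.0], [297.9, 243.7], [297.9, 250.3]]
298 [(192, np.int64(143)), (193, np.int64(94)), (194, np.int64(46)), (195, np.int64(28)), (196, np.int64(29)), (197, np.int64(30)), (198, np.int64(30)), (199, np.int64(30)), (200, np.int64(30)), (201, np.int64(30)), (202, np.int64(32)), (203, np.int64(34)), (204, np.int64(33)), (205, np.int64(27)), (206, np.int64(27)), (207, np.int64(23)), (208, np.int64(32)), (209, np.int64(60)), (210, np.int64(84)), (211, np.int64(92)), (212, np.int64(83)), (213, np.int64(68)), (214, np.int64(78)), (215, np.int64(95)), (216, np.int64(106)), (217, np.int64(116)), (218, np.int64(122)), (219, np.int64(122)), (220, np.int64(121)), (221, np.int64(120)), (222, np.int64(120)), (223, np.int64(120)), (224, np.int64(118)), (225, np.int64(104)), (226, np.int64(76)), (227, np.int64(63)), (228, np.int64(60)), (229, np.int64(57)), (
[... 1337 characters left out ...]
, (223, np.int64(79)), (224, np.int64(60)), (225, np.int64(50)), (226, np.int64(52)), (227, np.int64(60)), (228, np.int64(58)), (229, np.int64(54)), (230, np.int64(54)), (231, np.int64(55)), (232, np.int64(54)), (233, np.int64(54)), (234, np.int64(54)), (235, np.int64(54)), (236, np.int64(55)), (237, np.int64(58)), (238, np.int64(68)), (239, np.int64(84)), (240, np.int64(92)), (241, np.int64(93)), (242, np.int64(100)), (243, np.int64(109)), (244, np.int64(114)), (245, np.int64(116)), (246, np.int64(110)), (247, np.int64(93)), (248, np.int64(66)), (249, np.int64(54)), (250, np.int64(53)), (251, np.int64(48)), (252, np.int64(37)), (253, np.int64(34)), (254, np.int64(70)), (255, np.int64(118))]
```

Pictures: the knob's lower edge moved 11.4 px, about 24.5 mm. The ring's dip has merged with the sleeve top (row 225), and the foot moved 7.3 px, about 16 mm, so it is on the bar. The force rose sharply to 28 N over the last 0.5 mm, so I'll back off slightly to see why.

>>> step_arm --pt "0 -0.04 0" --pt "0 0 0" --turn '[0, 0]' --claw '[1, 1]'

```text
time_s: 20.15
tcp_pos: [0.5468, -0.0805, 0.1202]
orientation: [[0.229, 0.001, 0.973], [-0.973, 0.001, 0.229], [-0.0, -1.0, 0.001]]
ft_force: [-3.5, 1.2, 19.5]
width: 0.005
```

>>> step_arm --pt "0 -0.04 0" --pt "0 0 0" --turn '[0, 0]' --claw '[1, 1]'

```text
time_s: 20.35
tcp_pos: [0.5468, -0.0804, 0.1206]
orientation: [[0.23, 0.001, 0.973], [-0.973, 0.0, 0.23], [-0.0, -1.0, 0.001]]
ft_force: [-2.3, 0.8, 11.8]
width: 0.005
```

Run:
```python
from w import *
st()
c=ctrl.capture('side');P=cloud(c)
for k in('side3','side4'):
    d=dict(np.load(f'pics/{k}.npz'));g=d['frame'].mean(2);print(k,[int(g[v,296:300].mean()) for v in range(206,228)])
g=c['frame'].mean(2);print('now',[int(g[v,296:300].mean()) for v in range(206,228)])
d=dict(np.load('pics/side4.npz'));Q=cloud(d)[195:245,275:330].reshape(-1,3)
# things higher than the knob top near the tool, and extents of the fingers
for z0 in(.09,.1,.11,.118,.125,.135):
    q=Q[(Q[:,2]>z0)&(Q[:,2]<z0+.008)];print(z0,len(q),q.min(0).round(3) if len(q) else '',q.max(0).round(3) if len(q) else '')
```

```text
t 20.35 tcp [546.8 -80.4 120.6] zang 0.2316 tilt [ 0.001  0.    -1.   ] F [-2.3  0.8 11.8] T [0.03 0.46 0.05] w 0.005 q [-0.29  0.46  0.47  1.91 -0.27  0.84  0.55]
side3 [27, 23, 32, 59, 84, 92, 83, 68, 77, 95, 106, 116, 121, 122, 121, 120, 119, 120, 118, 103, 76, 63]
side4 [132, 133, 132, 127, 111, 79, 47, 30, 29, 31, 27, 24, 23, 28, 50, 76, 87, 79, 60, 50, 52, 60]
now [133, 132, 131, 123, 101, 70, 40, 29, 28, 30, 28, 23, 24, 31, 58, 81, 89, 78, 59, 52, 54, 60]
0.09 15 [ 0.542 -0.089  0.09 ] [ 0.553 -0.083  0.097]
0.1 10 [ 0.529 -0.102  0.105] [ 0.559 -0.09   0.108]
0.11 124 [ 0.526 -0.104  0.11 ] [ 0.569 -0.067  0.118]
0.118 98 [ 0.528 -0.103  0.118] [ 0.566 -0.069  0.126]
0.125 52 [ 0.53  -0.098  0.125] [ 0.566 -0.086  0.133]
0.135 84 [ 0.528 -0.1    0.135] [ 0.565 -0.078  0.143]
```

The hard resistance starts exactly where the ring meets the sleeve top in the picture, which is the wanted 25 mm. I'll press back lightly onto it and hold.

>>> step_arm --pt "0 0.04 0" --pt "0 0 0" --pt "0 0 0" --pt "0 0 0" --turn '[0, 0, 0, 0]' --claw '[1, 1, 1, 1]'

```text
time_s: 20.8
tcp_pos: [0.5469, -0.0804, 0.1202]
orientation: [[0.229, 0.001, 0.973], [-0.973, 0.001, 0.229], [-0.0, -1.0, 0.001]]
ft_force: [-3.6, 1.0, 19.7]
width: 0.005
```

Run:
```python
from w import *
st()
c=ctrl.capture('side');P=cloud(c);d=dict(np.load('pics/side3.npz'))
print('stem now',[int(c['frame'].mean(2)[v,296:300].mean()) for v in range(206,228)])
yaw=.231;Rj=np.array([[np.cos(yaw),np.sin(yaw)],[-np.sin(yaw),np.cos(yaw)]])
for n,q in(('before',cloud(d)),('now',P)):
    q=q.reshape(-1,3);J=np.c_[(q[:,:2]*1000-[588.5,-171.8])@Rj.T,q[:,2]*1000]
    print(n,[(y,round(float(np.nanmedian(J[(abs(J[:,0]+18)<12)&(abs(J[:,1]-y)<8)&(J[:,2]<35),2])),1)) for y in(-110,-90,-60,0,40,70,125)])
    
df=np.abs(c['frame'].astype(int)-d['frame']).max(2)[250:345,300:440];print('changed px on bar/tile area',(df>40).sum())
e=[blob((lambda H,S,V:(H<14)&(S>130)&(V>90))(*masks(x)),(320,240,415,310)) for x in(d,c)];print([ (a.min(0),a.max(0)) for a in e])
```

```text
t 20.8 tcp [546.9 -80.4 120.2] zang 0.2316 tilt [ 0.001  0.001 -1.   ] F [-3.6  1.  19.7] T [0.14 0.91 0.05] w 0.005 q [-0.29  0.46  0.47  1.91 -0.27  0.84  0.55]
stem now [133, 132, 133, 128, 111, 79, 47, 30, 28, 29, 28, 25, 23, 29, 52, 76, 88, 79, 60, 49, 53, 59]
before [(-110, 21.4), (-90, 21.4), (-60, 21.2), (0, 21.4), (40, 21.0), (70, 21.1), (125, 21.1)]
now [(-110, 21.4), (-90, 21.4), (-60, 21.4), (0, 21.2), (40, 21.0), (70, 21.3), (125, 20.9)]
changed px on bar/tile area 24
[(array([326, 250], dtype=int32), array([408, 309], dtype=int32)), (array([326, 250], dtype=int32), array([408, 309], dtype=int32))]
```

The bar lies flat and clamped with its top at about 21–22 mm, the tile is unmoved, and the knob is held down. Handing in.

```bash
python3 -c "
from cell import ctrl
print(ctrl.close_job())"
```

```text
the job is handed in; nothing more can be done
None
```

The straightedge lies flat on the board, along the tile's front edge, with its left end under the hold-down. I let go of it, pressed the knob to about 25 mm and handed the job in at about 21 s, still holding the knob.

**Placing:** I slid the bar in under the foot and pushed it against the tile. I then loosened the jaws and pushed the block with one finger at about 9 N, so the bar could swing flush before I let go.

**Checks that agreed:**
- **Flat:** the bar's top read 21–21.4 mm along its length, against an expected 22 mm.
- **Parallel:** the bar's front edge was at the same distance from the jig's axis at both ends. Shadow upset some of the readings in between, by 2–3 mm, so the flush fit rests on the push and the pictures rather than a measured gap.
- **Tile:** its outline did not change when I pressed the knob, and it still lies against the fence in the pictures.
- **Clamp:** the foot came down about 16 mm onto the bar, and the ring merged with the top of the sleeve in the picture.

**Checks that disagreed:**
- **Travel:** the tool's height gives 23.8 mm against the nominal 144 mm knob top, while the image gives 24.5 mm or slightly more.
- **Force:** a hard resistance began there, which I took to be the ring meeting the sleeve. I held just onto it at about 20 N, above the 14 N expected. It briefly reached 28 N before I eased off.

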